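# Latch the clock case and press its bezel home

### The arm

A 7-joint arm with a two-finger parallel gripper is mounted at the origin on the work surface. World frame = base frame: x ahead of the robot, y to its left, z up, the work surface at z = 0. Lengths are in m, angles in rad, forces in N, time in s.
With the tool pointing down it reaches from about 0.4 to 0.85 m from the base axis. Payload 10.4 kg.
Tool frame: the origin (TCP) lies midway between the tips of the shut fingers; the grasp point (between the pads) lies 19 mm behind it; z points along the fingers, y is the direction in which the jaws open and shut (so a half turn about z gives the same grasp; the last joint's range is limited). The gripper opens to 85 mm and grips with 20 to 120 N. Pads are 22 mm wide; open, the fingers measure 114 mm over their backs; the gripper's body (76 mm by 85 mm) begins 54 mm behind the grasp point. The pads swing forward as they close: fully open they stand 13 mm farther back than shut.
Start: joints at [1.092, 0.332, -0.065, 1.46, 0.022, 1.35, -0.088], TCP at [0.275, -0.561, 0.231] pointing down, gripper open.
Joint ranges: [-2.6, 2.6], [-0.5, 2.12], [-1.47, 1.34], [0.16, 2.42], [-1.27, 4.41], [0.06, 2.06], [-2.6, 2.6]. Speed limits (rad/s): [2.22, 2.22, 2.79, 2.79, 3.14, 3.14, 3.14].

### API

Orientations are given as a unit quaternion [x, y, z, w].
In Python, from workcell import manip, viewer gives the robot as it stands.
- The arm moves only by the tool move_arm, never from a script. Its argument "deltas" is a list of rows, each a list of 7 numbers: the shift along the tool's x, y, z in m, then the turn, a rotation vector about the tool's x, y, z in degrees, then the opening, from -1 (shut) to 1 (fully open). In form: [[dx, dy, dz, wx, wy, wz, gripper], ...]. A call has 1 to 10 rows; each row shifts and turns the commanded pose from where the row before left it, along the tool's axes as they then stand; what a row does not reach is not made up. A row lasts 1/8 s, in which the tool goes at most 62.5 mm and 10.7 degrees, less where a joint would pass 70% of its speed; a pose out of reach is approached as far as the arm can. A call with a gripper value outside its range is refused whole. The fingers move at their own pace and stop on an object; "force" is the grip in N (left out, the last holds). Time passes only in rows, so rows that do not move let the fingers close. It gives the time, the measured TCP pose, the force and the opening at its end, in the units of the state.
- manip.get_obs(): the state, without advancing time (a new reading comes with each control period).
- viewer.camera(name): name is "scene" or "top" or "wrist"; returns (picture, depth): 400x640x3 uint8, red, green, blue; 400x640 float32, m along the optical axis (not along the pixel's ray), 0 where there is no reading.
- viewer.calibration(name): a dict with "fx", "fy", "cx", "cy" (pixels), "dist" ([k1, k2, p1, p2, k3] as OpenCV has them; the pictures are not rectified), "R" (3x3) and "t" (3): a world point X has camera coordinates R X + t; the wrist camera has in their place "T_tool_cam" (4x4, takes a point from camera to tool coordinates, whose origin is the TCP and whose axes are the flange's). Camera axes: x right, y down, z forward; pixel columns grow to the right and rows downward; lengths in m; the calibration is good to about 2 mm. A picture is of the moment at which its call begins: read the wrist's pose just before it. calibration takes no time and is no camera call.
- manip.hand_in(): hands the job in, once; it reports no verdict.
The state is a dict: "clock": time; "joint_pos": joint angles; "joint_velocities": joint speeds; "tau": joint torques, N m; "position": TCP position; "ee_rot": TCP orientation; "ft_force": force on the tool from outside, world axes, zero at the start; "torque": the same for the moment, N m; "grip_width": opening from 0.0 (shut) to 1.0 (fully open).
Only numpy, scipy, OpenCV 4.12 (cv2) and the standard library are available. Lean on these libraries where they do the work, as an engineer would, in place of code of your own. Each camera call takes 0.05 s, during which the arm holds its last target.

### The job

Close up the overhauled clock: first swing the drop-down latch on the front of the steel case fully down over its keeper so that the lid is secured, then take the chrome bezel ring off the brass pins and press it squarely onto the clock in the lid until it snaps fully home on its gasket. Finish still holding on: keep a firm downward push on the seated bezel, about 15 N as with a thumb, and do not let go or ease off (over 50 N would crack the glass). Leave the other things on the bench where they are.

Things in the scene. Friction and masses are not known exactly. Their poses are not given: they have to be found in the camera images.
- case: grey steel case, fixed, 160 mm deep (its x), 210 mm wide (its y), 80 mm high with its shut 18 mm lid. Origin: centre of its underside, on the bench; x points from the latch side (front, x = -80 mm, towards the robot) to the lid's hinge (back), z up. The lid's top is flat, 80 mm above the bench, but for the clock standing on it at x = +8 mm, y = 0
- lid (a joint): the lid's hinge along the top of the case's back; 0 = shut, grows as it opens (rad). The lid starts shut, lies there by its weight (with the clock about 1.2 kg) and must stay shut
- latch (a joint): drop-down latch on the lid's front edge: 0 = hanging straight down, shut over the keeper staple (hard stop; shut means below 0.12 rad); 1.57 = sticking out level towards the robot; more = pointing up (stop at 2.6). Starts open at 1.3 to 2.3 and stays where it is left: stiff hinge, 1 N at the tab turns it
- latch_hinge (a point): middle of the latch's hinge axis, 4 mm in front of the case's front face, 74 mm above the bench. Its axes turn with the latch: y along the hinge (the case's y), -z along the strap to its free end, -x out of its outer face (towards the robot when shut, up when sticking out level). Steel strap 30 mm wide, 3 mm thick, slotted; when shut the staple stands 3 mm out of it, clear of the tab
- latch_tab (a point): middle of the outer face of the latch's finger tab, a lip 30 mm wide, 17 mm long at the strap's free end, bent 37 degrees outward; 46 mm from the hinge along the strap and 6 mm outward; axes as latch_hinge. Push it from above, then towards the case, in an arc about latch_hinge. Shut, the tab's lower edge is 22 mm above the bench and 14 mm in front of the case
- pin_fixture: brass pin fixture, fixed to the bench: round base 88 mm across and 8 mm thick, with three upright pins whose shoulders carry the bezel 30 mm above the bench. Origin: centre of its underside
- bezel: chrome bezel ring, loose, about 85 g: 66 mm outside diameter, 17 mm high, 40 mm window. Origin: centre of its underside, z up (flange on top). It lies on the fixture's pins, underside 30 mm above the bench; grip it across its outside diameter, any direction. Inside its foot is a lip of 54 mm bore; the underside of its top flange is 14 mm above its origin
- clock_rim (a point): centre of the top of the cream-faced clock's rubber-gasketed rim, 39 mm above the lid, z up. Barrel 48 mm across, chamfered; 19 mm below the rim the clock widens to 58 mm, at the lid to 76 mm. Four spring balls round the barrel make the snap: they resist (about 8 N) while the bezel's origin goes from 5 to 9.5 mm below the rim, then the force drops and it jumps home, flange on the rim, origin 14 mm below it
- spacer: green anodized tubular spacer, loose, 38 mm across, 24 mm high, upright; origin: centre of its underside. To be left alone
- altimeter: spare black instrument with a 60 mm square flange, loose, 64 mm high, upright; origin: centre of its underside. To be left alone
- screw_jar: amber jar with a steel cap, loose, 52 mm across, 65 mm high; origin: centre of its underside. To be left alone
- screwdriver: screwdriver with a brown handle, loose, 170 mm long, lying; origin: underside near its middle. To be left alone
- gasket: black rubber ring on the clock's rim, 45 mm across, 2 mm thick, which the seated bezel's flange presses; it gives 1 mm at 9 N, then is hard. Origin: centre of its underside, 2 mm below clock_rim

How it is judged:
By the outcome, as a careful person would: the job done as asked, in the order asked, and still so for the second after the job is handed in, while the arm keeps its last pose, push and grip.
It also fails if it takes over 61 s, if anything falls off the work surface, if the arm or the gripper's body presses on something with over 40 N, if the wrist force passes 120 N, or if a joint passes its speed limit or range.

## Working session

There is one attempt and no reset: what is moved stays moved. The work goes in short steps, Python scripts to look and compute and a tool call to move; the robot and the scene stay as the last step left them, time stands still between calls to the robot, and variables do not carry over. Pictures are saved under pics/ and viewed, and the job is handed in when it is done.

Besides the shell and the picture viewer there is one more tool, called after ">>>" as name(argument=value, ...) on one line, values as JSON. move_arm: Moves the arm, as the interface text tells. Its arguments: {"type":"object","properties":{"deltas":{"type":"array"},"force":{"type":"number"}},"required":["deltas"]}

```bash
mkdir -p pics; ls; cat > h.py <<'E'
import numpy as np, cv2
from workcell import manip, viewer
from scipy.spatial.transform import Rotation as Ro
def snap(n,f):
    o=manip.get_obs(); p,d=viewer.camera(n); np.savez('pics/'+f+'.npz',p=p,d=d,pos=o['position'],rot=o['ee_rot'])
    cv2.imwrite('pics/'+f+'.png',p[:,:,::-1]); return p,d
def cloud(n,f):
    z=np.load('pics/'+f+'.npz'); d=z['d']; c=viewer.calibration(n)
    K=np.array([[c['fx'],0,c['cx']],[0,c['fy'],c['cy']],[0,0,1.]])
    v,u=np.mgrid[:400,:640]; pts=np.stack([u,v],-1).reshape(-1,1,2).astype(float)
    n_=cv2.undistortPoints(pts,K,np.array(c['dist'])).reshape(400,640,2)
    X=np.concatenate([n_*d[...,None],d[...,None]],-1)
    if 'T_tool_cam' in c:
        T=np.array(c['T_tool_cam']); X=X@T[:3,:3].T+T[:3,3]; X=X@Ro.from_quat(z['rot']).as_matrix().T+z['pos']
    else: X=(X-np.array(c['t']))@np.array(c['R'])
    X[d==0]=np.nan; return X
E
python3 - <<'E'
from h import *
o=manip.get_obs(); print(o)
for n in ['scene','top']: snap(n,n+'0')
for n in ['scene','top','wrist']: print(viewer.calibration(n))
E
```

```text
pics
{'clock': 0.0, 'joint_pos': array([ 1.09239327,  0.33290556, -0.06467585,  1.46093768,  0.02159194,
        1.34986661, -0.08847842]), 'joint_velocities': array([-0.00028146, -0.0008571 ,  0.00066764,  0.00138936, -0.00078104,
       -0.00037689, -0.00175593]), 'tau': array([-3.70442058e-04, -6.25450158e+01,  4.91477083e-02, -3.91615319e+01,
        1.62951113e-02,  9.73867136e-03,  1.53301257e-04]), 'position': array([ 0.27494013, -0.56087303,  0.23049655]), 'ee_rot': array([ 9.74140388e-01,  2.25942467e-01, -1.91588412e-04, -6.84819272e-04]), 'ft_force': array([-1.33664273, -0.22580585,  0.28516014]), 'torque': array([-0.00718906,  0.04781422,  0.00592119]), 'grip_width': 1.0014946146839303}
{'fx': 493.6335033792455, 'fy': 493.6335033792455, 'cx': 323.8966906761056, 'cy': 198.4832376041106, 'dist': array([-0.07980298,  0.        ,  0.        ,  0.        ,  0.        ]), 'R': array([[ 0.50969226,  0.86029679, -0.01016051],
       [ 0.74300024, -0.4460915 , -0.49895193],
       [-0.43377926,  0.24676268, -0.8665701 ]]), 't': array([-0.23736765, -0.40088876,  1.74308873])}
{'fx'
[... 225 characters left out ...]
150812],
       [-0.97507476, -0.02520524, -0.22044025],
       [ 0.22032642,  0.00724201, -0.97539931]]), 't': array([-0.04323458,  0.58870149,  1.31680353])}
{'fx': 289.35706515498043, 'fy': 289.35706515498043, 'cx': 318.3619308161571, 'cy': 201.4826822378175, 'dist': array([-0.01572166,  0.        ,  0.        ,  0.        ,  0.        ]), 'T_tool_cam': array([[ 1.62308197e-03, -9.57832086e-01, -2.87323964e-01,
         7.49151461e-02],
       [ 9.99997953e-01,  1.90178368e-03, -6.90895313e-04,
         5.13787426e-04],
       [ 1.20818972e-03, -2.87322254e-01,  9.57833212e-01,
        -1.43170290e-01],
       [ 0.00000000e+00,  0.00000000e+00,  0.00000000e+00,
         1.00000000e+00]])}
```

View pics/scene0.png

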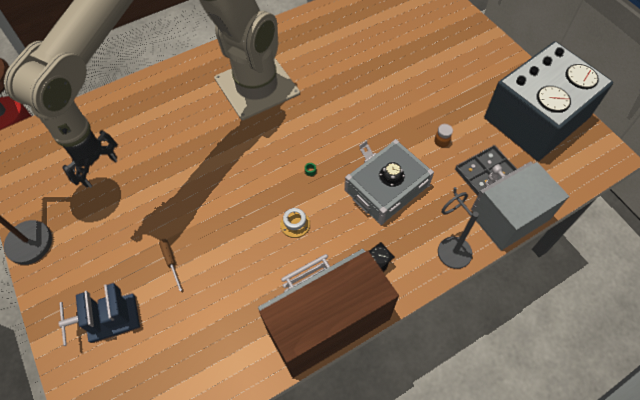

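View pics/top0.png

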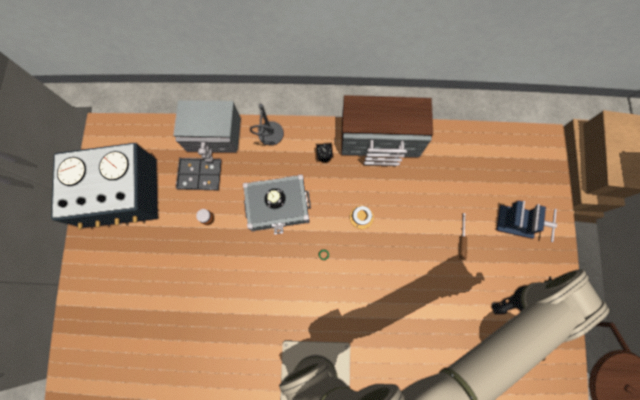

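The scene view shows the clock at (392,173), the latch at (366,153), and the bezel on its fixture at (295,220). In the top view they are at (275,198), (279,228) and (362,216). I'll get coarse positions from depth.

```bash
python3 - <<'E'
from h import *
for n,pts in (('scene',dict(clock=(392,173),bez=(295,215),latch=(366,150),latch2=(369,160),corners=(400,143),c2=(348,180),c3=(385,210),c4=(432,178),spacer=(310,168))),('top',dict(clock=(275,198),bezL=(354,216),bezR=(370,216),latch=(279,229),spacer=(323,254),fl=(250,227),fr=(307,219),bl=(246,186),br=(301,179)))):
    X=cloud(n,n+'0')
    for k,(u,v) in pts.items():
        print(n,k,X[v-1:v+2,u-1:u+2].reshape(-1,3).round(3)[[0,4,8]].tolist())
d={}
for n in('scene','top'):
    z=np.load(f'pics/{n}0.npz')['p'];
    if n=='scene': c=z[120:250,260:450]
    else: c=z[160:270,230:390]
    cv2.imwrite(f'pics/{n}0c.png',cv2.resize(c[:,:,::-1],None,fx=4,fy=4,interpolation=cv2.INTER_CUBIC))
E
```

```text
scene clock [[0.602, 0.145, 0.115], [0.604, 0.147, 0.112], [0.611, 0.145, 0.117]]
scene bez [[0.525, -0.139, 0.01], [0.527, -0.137, 0.005], [0.532, -0.136, 0.006]]
scene latch [[0.43, 0.176, 0.001], [0.435, 0.177, 0.0], [0.487, 0.14, 0.084]]
scene latch2 [[0.508, 0.131, 0.075], [0.514, 0.13, 0.077], [0.52, 0.129, 0.081]]
scene corners [[0.462, 0.288, -0.001], [0.469, 0.288, 0.001], [0.516, 0.246, 0.08]]
scene c2 [[0.538, 0.037, 0.079], [0.541, 0.039, 0.077], [0.546, 0.039, 0.078]]
scene c3 [[0.676, 0.075, 0.076], [0.681, 0.075, 0.078], [0.684, 0.076, 0.076]]
scene c4 [[0.65, 0.266, 0.056], [0.631, 0.296, 0.0], [0.635, 0.298, -0.001]]
scene spacer [[0.401, -0.016, 0.007], [0.401, -0.013, -0.001], [0.406, -0.012, -0.0]]
top clock [[0.593, 0.153, 0.118], [0.59, 0.149, 0.118], [0.587, 0.146, 0.116]]
top bezL [[0.552, -0.119, 0.045], [0.549, -0.123, 0.045], [0.545, -0.126, 0.047]]
top bezR [[0.553, -0.175, 0.047], [0.55, -0.179, 0.048], [0.546, -0.182, 0.047]]
top latch [[0.492, 0.137, 0.092], [0.503, 0.146, -0.003], [0.484, 0.129, 0.098]]
top spacer [[0.421, -0.013, -0.008], [0.416, -0.016, 0.001], [0.413, -0.02, 0.002]]
top fl [[0.498, 0.239, 0.079], [0.494, 0.235, 0.081], [0.493, 0.234, 0.066]]
top fr [[0.53, 0.044, 0.082], [0.527, 0.041, 0.079], [0.528, 0.038, 0.059]]
top bl [[0.642, 0.263, 0.081], [0.639, 0.259, 0.081], [0.635, 0.255, 0.081]]
top br [[0.674, 0.071, 0.076], [0.669, 0.067, 0.081], [0.666, 0.064, 0.079]]
```

View pics/scene0c.png

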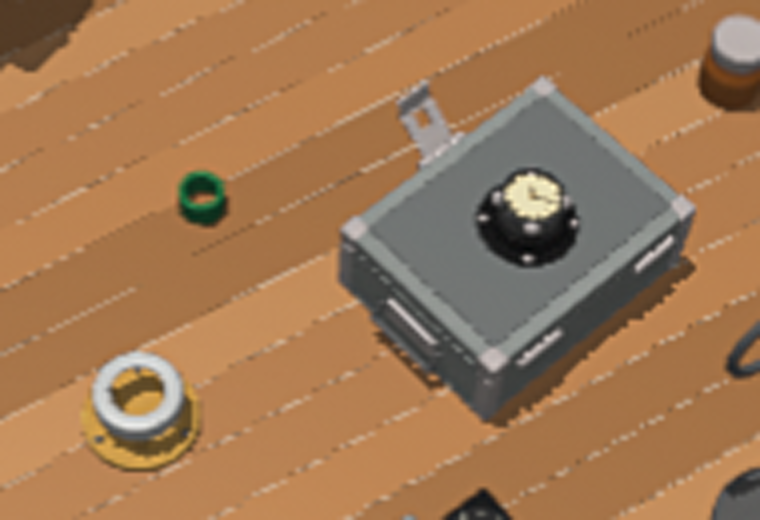

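View pics/top0c.png

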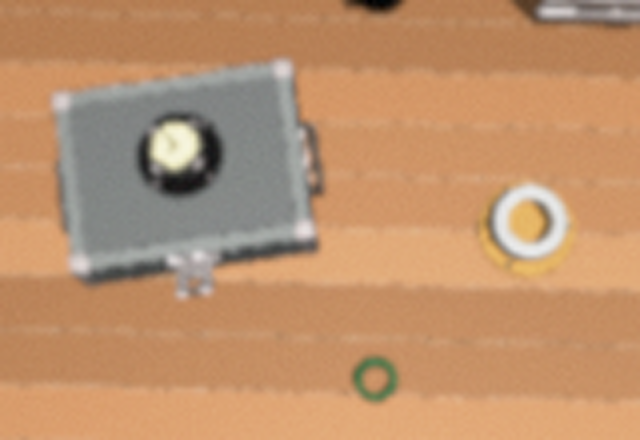

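```bash
cat >> h.py <<'E'
def rel(p,target):
    "world target -> tool-frame delta (mm)"
    o=manip.get_obs(); R=Ro.from_quat(o['ee_rot']).as_matrix(); return (R.T@(np.array(target)-o['position']))*1000
def yaw():
    R=Ro.from_quat(manip.get_obs()['ee_rot']).as_matrix(); return np.degrees(np.arctan2(R[1,0],R[0,0])), R[:,2]
E
python3 - <<'E'
from h import *
print(yaw())
R=Ro.from_euler('z',yaw()[0]-16.6,degrees=True).as_matrix()@np.diag([1,-1,-1])
p=np.array([0.275,-0.561,0.2305])
for t in ([0.50,-0.2,0.25],[0.50,0.13,0.25]):
    print(R.T@(np.array(t)-p)); p=np.array(t)
E
```

```text
(np.float64(26.115270164060934), array([-5.65740224e-04,  1.05841670e-03, -9.99999280e-01]))
[ 0.28158143 -0.31883836 -0.0195    ]
[ 0.05455245 -0.32545972  0.        ]
```

>>> move_arm(deltas=[[0, 0, 0, 0, 0, 8.3, -1], [0, 0, 0, 0, 0, 8.3, -1], [0.035, -0.04, -0.0025, 0, 0, 0, -1], [0.035, -0.04, -0.0025, 0, 0, 0, -1], [0.035, -0.04, -0.0025, 0, 0, 0, -1], [0.035, -0.04, -0.0025, 0, 0, 0, -1], [0.035, -0.04, -0.0025, 0, 0, 0, -1], [0.035, -0.04, -0.0025, 0, 0, 0, -1], [0.035, -0.04, -0.0025, 0, 0, 0, -1], [0.035, -0.04, -0.0025, 0, 0, 0, -1]], force=30)

```text
clock: 1.35
position: [0.4989, -0.1978, 0.2512]
ee_rot: [0.997, 0.083, -0.0, 0.0]
ft_force: [0.0, -0.2, -0.7]
grip_width: 0.001
```

>>> move_arm(deltas=[[0.008, -0.046, 0, 0, 0, 0, -1], [0.008, -0.046, 0, 0, 0, 0, -1], [0.008, -0.046, 0, 0, 0, 0, -1], [0.008, -0.046, 0, 0, 0, 0, -1], [0.008, -0.046, 0, 0, 0, 0, -1], [0.008, -0.046, 0, 0, 0, 0, -1], [0.008, -0.046, 0, 0, 0, 0, -1], [0, 0, 0, 0, 0, 0, -1], [0, 0, 0, 0, 0, 0, -1]])

```text
clock: 2.48
position: [0.5003, 0.1268, 0.251]
ee_rot: [0.997, 0.083, -0.0, 0.0]
ft_force: [-0.2, -0.8, -0.1]
grip_width: -0.003
```

```bash
python3 - <<'E'
from h import *
o=manip.get_obs(); print(o['clock'],o['position'],yaw(),o['ft_force'],o['grip_width'])
snap('wrist','w1')
E
```

```text
2.475 [0.50034817 0.12677425 0.2509736 ] (np.float64(9.500617931688423), array([-5.22554700e-04, -6.11231253e-04, -9.99999677e-01])) [-0.24300489 -0.77223759 -0.11068342] -0.0029418124027103215
```

View pics/w1.png

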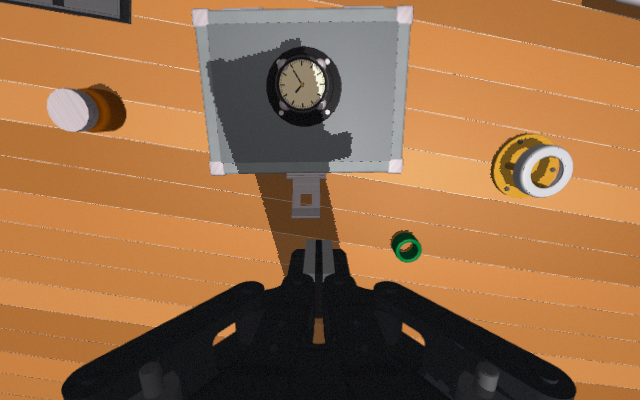

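The wrist view shows everything. The case corners are at (200,18), (405,14), (217,168) and (395,166). The clock face is at (301,84), the latch strap spans (306,175) to (306,218), and the bezel top is at (546,171).

```bash
python3 - <<'E'
from h import *
X=cloud('wrist','w1')
z=np.load('pics/w1.npz'); p=z['p']
# lid plane
m=(abs(X[...,2]-0.08)<0.004)&(X[...,0]>.45)&(X[...,0]<.72)&(X[...,1]>0)&(X[...,1]<.3)
print('lid z',np.median(X[...,2][m]))
mm=cv2.morphologyEx(m.astype(np.uint8),cv2.MORPH_OPEN,np.ones((5,5)))
n,l,s,c=cv2.connectedComponentsWithStats(mm); k=1+np.argmax(s[1:,4]); q=X[l==k][:,:2].astype(np.float32)*1000
r=cv2.minAreaRect(q); print('lid rect',r)
for nm,lo,hi,cx,cy in (('face',.112,.125,.59,.15),('bez',.043,.05,.55,-.15),('spacer',.02,.028,.416,-.015)):
    m=(X[...,2]>lo)&(X[...,2]<hi)&(np.hypot(X[...,0]-cx,X[...,1]-cy)<.06)
    q=X[m]; print(nm,m.sum(),q.mean(0).round(4),'circ',cv2.minEnclosingCircle((q[:,:2]*1000).astype(np.float32)),'z med',np.median(q[:,2]))
for v in range(170,222,3): print(v,X[v,298].round(4),X[v,314].round(4))
cv2.imwrite('pics/w1c.png',cv2.resize(p[150:230,250:370,::-1],None,fx=6,fy=6,interpolation=cv2.INTER_CUBIC))
E
```

```text
lid z 0.08120289263154563
lid rect ((584.10595703125, 156.34841918945312), (174.5149688720703, 212.67469787597656), 10.283037185668945)
face 2557 [0.5979 0.1584 0.1166] circ ((597.4717407226562, 158.59890747070312), 28.088863372802734) z med 0.1163256875573872
bez 1427 [ 0.5559 -0.1457  0.0467] circ ((555.9210815429688, -148.2318115234375), 33.86738967895508) z med 0.04688890340925406
spacer 323 [ 0.4152 -0.0158  0.0238] circ ((414.8011169433594, -16.27151870727539), 19.04615592956543) z med 0.024079435416254014
170 [0.5131 0.1517 0.0806] [0.516  0.1344 0.0802]
173 [0.5098 0.1512 0.0805] [0.5125 0.1339 0.0793]
176 [0.5059 0.1508 0.0779] [0.5089 0.1333 0.0783]
179 [0.5029 0.1503 0.0795] [0.5058 0.1328 0.0795]
182 [0.4999 0.1497 0.081 ] [0.5029 0.1323 0.0813]
185 [0.4967 0.1492 0.0819] [0.5    0.1318 0.0831]
188 [0.4946 0.1486 0.0869] [0.4974 0.1313 0.0861]
191 [0.4914 0.148  0.0875] [nan nan nan]
194 [0.489  0.1475 0.0908] [0.4919 0.1303 0.0907]
197 [0.4859 0.1469 0.0915] [0.4892 0.1298 0.093 ]
200 [0.4832 0.1464 0.0938] [0.4864 0.1293 0.0949]
203 [0.4811 0.1458 0.0978] [0.4835 0.1288 0.0963]
206 [0.478  0.1453 0.0985] [0.4808 0.1284 0.0982]
209 [0.476  0.1447 0.1024] [0.479  0.128  0.1029]
212 [0.4744 0.1441 0.1074] [0.4773 0.1277 0.1079]
215 [0.4729 0.1436 0.1126] [0.476  0.1273 0.1134]
218 [0.4698 0.1431 0.1129] [ 0.4315  0.1218 -0.0005]
221 [4.233e-01 1.440e-01 1.000e-04] [0.4274 0.1211 0.0008]
```

View pics/w1c.png

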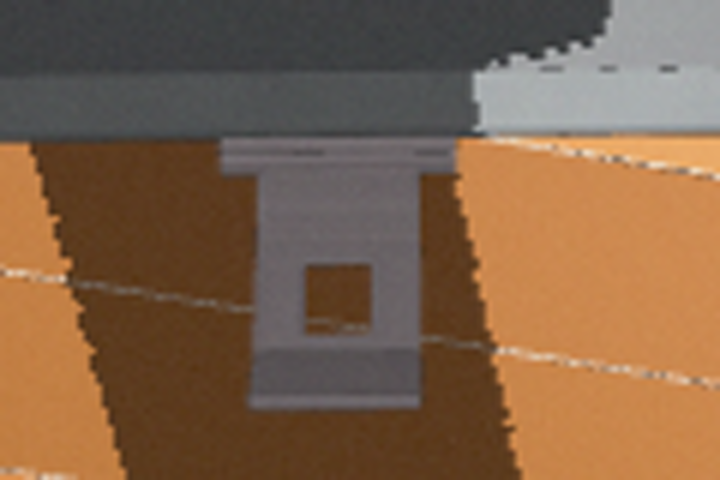

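Case centre is about (0.591, 0.1575), yaw about 10°, and the latch is about 36° above level (θ≈2.2). I'll push down on the tab with the shut fingers about 35 mm in front of the hinge.

>>> move_arm(deltas=[[-0.012, -0.007, 0.05, 0, 0, 0, -1], [-0.012, -0.007, 0.05, 0, 0, 0, -1], [0, 0, 0.01, 0, 0, 0, -1], [0, 0, 0.012, 0, 0, 0, -1], [0, 0, 0.012, 0, 0, 0, -1], [0, 0, 0.012, 0, 0, 0, -1], [0, 0, 0.012, 0, 0, 0, -1], [0, 0, 0.012, 0, 0, 0, -1]])

```text
clock: 3.52
position: [0.4748, 0.1374, 0.0808]
ee_rot: [0.997, 0.083, 0.0, -0.0]
ft_force: [-0.4, 0.6, 1.8]
grip_width: -0.0
```

```bash
python3 - <<'E'
from h import *
o=manip.get_obs(); print(o['clock'],o['position'],o['ft_force'])
snap('wrist','w2')
E
```

```text
3.525 [0.4748133  0.13737234 0.08080086] [-0.43119574  0.6055761   1.78011458]
```

View pics/w2.png

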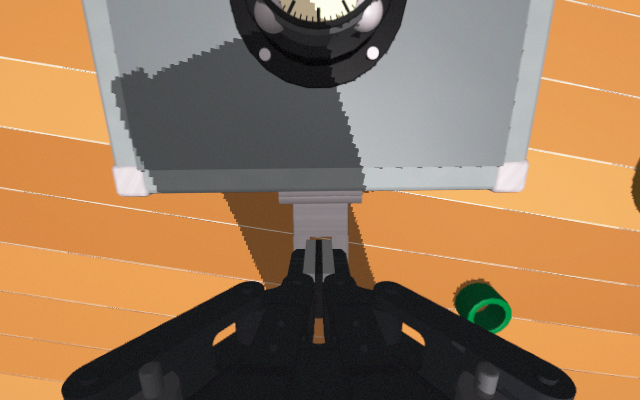

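The strap is under the fingertips at (319,245), pushed with about 2 N. Continuing down, then inward.

>>> move_arm(deltas=[[0, 0, 0.011, 0, 0, 0, -1], [0, 0, 0.011, 0, 0, 0, -1], [0, 0, 0.011, 0, 0, 0, -1], [0, 0, 0.011, 0, 0, 0, -1], [0, 0, 0.011, 0, 0, 0, -1], [0, 0, 0.01, 0, 0, 0, -1]])

```text
clock: 4.32
position: [0.4741, 0.1372, 0.0153]
ee_rot: [0.997, 0.083, -0.0, 0.0]
ft_force: [-0.6, -0.9, -0.1]
grip_width: 0.002
```

```bash
python3 - <<'E'
from h import *
o=manip.get_obs(); print(o['clock'],o['position'],o['ft_force'])
snap('wrist','w3');snap('scene','s3')
p=np.load('pics/s3.npz')['p'];cv2.imwrite('pics/s3c.png',cv2.resize(p[120:230,300:450,::-1],None,fx=4,fy=4,interpolation=cv2.INTER_CUBIC))
E
```

```text
4.325 [0.47409224 0.1372183  0.01533281] [-0.58609314 -0.88713185 -0.10657343]
```

View pics/w3.png

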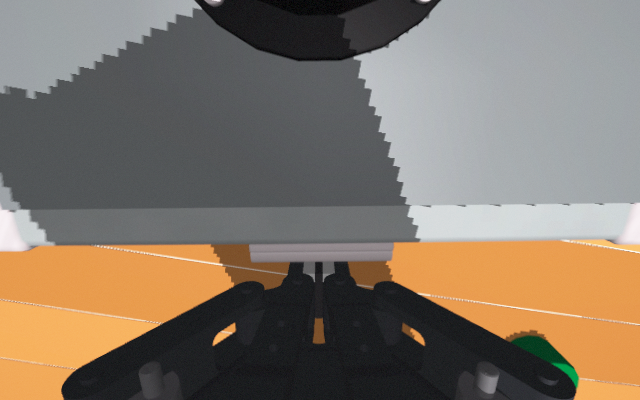

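View pics/s3c.png

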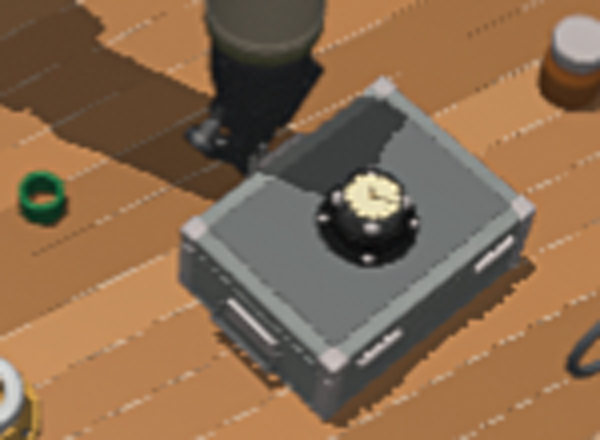

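The latch has folded in front of the finger. Now pushing toward the case in small steps.

>>> move_arm(deltas=[[0.003, 0, 0, 0, 0, 0, -1], [0.003, 0, 0, 0, 0, 0, -1], [0.003, 0, 0, 0, 0, 0, -1], [0.002, 0, 0, 0, 0, 0, -1], [0, 0, 0, 0, 0, 0, -1]])

```text
clock: 5.05
position: [0.4846, 0.139, 0.0162]
ee_rot: [0.997, 0.083, -0.001, 0.0]
ft_force: [-4.9, -1.6, 3.6]
grip_width: 0.007
```

>>> move_arm(deltas=[[0.002, 0, 0, 0, 0, 0, -1], [0, 0, 0, 0, 0, 0, -1]])

```text
clock: 5.3
position: [0.4852, 0.1391, 0.016]
ee_rot: [0.997, 0.083, -0.002, 0.001]
ft_force: [-12.3, -2.3, 8.3]
grip_width: 0.002
```

>>> move_arm(deltas=[[0.001, 0, 0, 0, 0, 0, -1], [0, 0, 0, 0, 0, 0, -1]])

```text
clock: 5.55
position: [0.4854, 0.1392, 0.0159]
ee_rot: [0.997, 0.083, -0.003, 0.001]
ft_force: [-14.3, -3.7, 10.6]
grip_width: 0.0
```

>>> move_arm(deltas=[[-0.01, 0, 0, 0, 0, 0, -1], [-0.04, 0, 0, 0, 0, 0, -1], [-0.03, 0, -0.03, 0, 0, 0, -1], [0, 0, -0.05, 0, 0, 0, 0], [0, 0, 0, 0, 0, 0, 1]])

```text
clock: 6.18
position: [0.4118, 0.127, 0.0999]
ee_rot: [0.997, 0.083, 0.004, 0.0]
ft_force: [0.4, 0.7, -0.7]
grip_width: 0.42
```

```bash
python3 - <<'E'
from h import *
o=manip.get_obs(); print(o['clock'],o['position'],o['ft_force'])
snap('wrist','w4')
X=cloud('wrist','w4')
c=np.array([.591,.1575]); a=np.radians(10); ex=np.array([np.cos(a),np.sin(a)]); ey=np.array([-np.sin(a),np.cos(a)])
cx=(X[...,:2]-c)@ex; cy=(X[...,:2]-c)@ey
for lo in range(-20,100,5):
  lo/=1000
  m=(abs(cy)<.013)&(X[...,2]>lo)&(X[...,2]<=lo+.005)&(cx<-.06)&(cx>-.16)
  m2=(abs(abs(cy)-.04)<.013)&(X[...,2]>lo)&(X[...,2]<=lo+.005)&(cx<-.06)&(cx>-.16)
  if m.sum(): print(lo,m.sum(),'latch x',(np.percentile(cx[m],[0,10,50,90])*1000).round(1),'case face', (np.percentile(cx[m2],[10,50])*1000).round(1) if m2.sum() else '')
E
```

```text
6.175 [0.41183275 0.12703208 0.0998798 ] [ 0.39252231  0.70908353 -0.72185023]
-0.005 189 latch x [-159.9 -152.  -123.5  -99.8] case face [-150.9 -114.6]
0.0 2359 latch x [-159.7 -152.6 -125.2 -100.1] case face [-150.8 -117.7]
0.02 71 latch x [-95.4 -95.4 -94.7 -94. ] case face [-81.3 -81.1]
0.025 216 latch x [-95.5 -94.1 -92.8 -91. ] case face [-81.3 -81.1]
0.03 224 latch x [-91.8 -90.5 -89.2 -87.5] case face [-81.3 -81.1]
0.035 58 latch x [-87.7 -87.1 -86.6 -85.5] case face [-81.3 -81.1]
0.04 29 latch x [-89.2 -89.1 -86.6 -86.5] case face [-81.4 -81.2]
0.045 46 latch x [-89.3 -89.  -87.2 -86.5] case face [-81.6 -81.2]
0.05 73 latch x [-89.1 -88.5 -86.7 -86.5] case face [-81.8 -81.3]
0.055 3 latch x [-86.7 -86.7 -86.7 -86.7] case face [-81.8 -81.3]
0.07 14 latch x [-88.5 -88.5 -88.4 -88.4] case face [-81.8 -81.5]
0.075 1088 latch x [-88.6 -87.7 -83.3 -71.8] case face [-81.4 -78.6]
0.08 2108 latch x [-83.3 -78.7 -69.4 -61.8] case face [-77.9 -68.8]
```

View pics/w4.png

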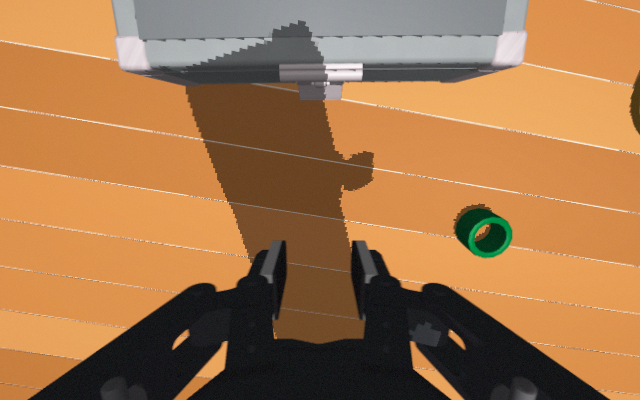

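The latch is shut. The strap face stays at x≈-86.6 from z=35 to 55 mm, so it is vertical. The tab edge is at z≈22 mm, 14 mm in front of the case face. Next is the bezel.

```bash
python3 - <<'E'
from h import *
print(yaw(),rel(0,[0.53,-0.148,0.17]),manip.get_obs()['joint_pos'])
E
```

```text
(np.float64(9.495021737598396), array([ 5.02265312e-03, -5.39112678e-05, -9.99987385e-01])) [ 72.62180452 290.52759485 -71.35367019] [ 0.2400787   0.07218419 -0.65661243  2.0818341   0.0548585   0.99865363
 -1.84986954]
```

>>> move_arm(deltas=[[0.009, 0.0363, -0.017, 0, 0, 0, 1], [0.009, 0.0363, -0.017, 0, 0, 0, 1], [0.009, 0.0363, -0.017, 0, 0, 0, 1], [0.009, 0.0363, -0.017, 0, 0, 0, 1], [0.009, 0.0363, 0, 0, 0, 0, 1], [0.009, 0.0363, 0, 0, 0, 0, 1], [0.009, 0.0363, 0, 0, 0, 0, 1], [0.009, 0.0363, 0, 0, 0, 0, 1], [0, 0, 0, 0, 0, 0, 1], [0, 0, 0, 0, 0, 0, 1]])

```text
clock: 7.48
position: [0.528, -0.1472, 0.1633]
ee_rot: [0.997, 0.083, -0.001, -0.0]
ft_force: [-0.3, 1.3, -0.4]
grip_width: 1.002
```

```bash
python3 - <<'E'
from h import *
o=manip.get_obs(); print(o['clock'],o['position'],yaw(),o['grip_width'])
snap('wrist','w5')
X=cloud('wrist','w5')
m=(X[...,2]>.043)&(X[...,2]<.05)&(np.hypot(X[...,0]-.556,X[...,1]+.148)<.05)
q=X[m]; print(m.sum(),np.median(q[:,2]),cv2.minEnclosingCircle((q[:,:2]*1000).astype(np.float32)))
im=(m*255).astype(np.uint8); cs,_=cv2.findContours(im,cv2.RETR_EXTERNAL,cv2.CHAIN_APPROX_NONE); c=max(cs,key=len)[:,0]
pts=X[c[:,1],c[:,0]][:,:2]
A=np.c_[2*pts,np.ones(len(pts))]; s=np.linalg.lstsq(A,(pts**2).sum(1),rcond=None)[0]; print('circle fit',s[:2],np.sqrt(s[2]+s[:2]@s[:2]))
E
```

```text
7.475 [ 0.52799804 -0.14724989  0.16327706] (np.float64(9.542723080417431), array([-1.27048022e-03,  8.36545865e-04, -9.99998843e-01])) 1.0023588399690198
2539 0.047283649223405236 ((554.847412109375, -148.93434143066406), 33.01464080810547)
circle fit [ 0.55517866 -0.14887924] 0.03238339364148683
```

View pics/w5.png

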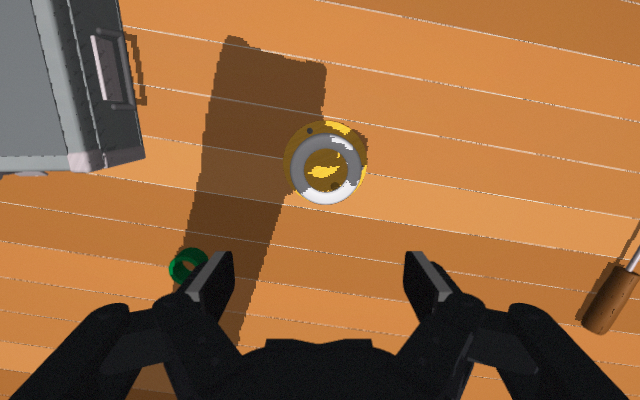

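Bezel centre is (0.555, -0.149), seen at (326,169).

```bash
python3 - <<'E'
from h import *
print(rel(0,[0.555,-0.149,0.07]))
E
```

```text
[26.3275159   6.62844325 93.56667393]
```

>>> move_arm(deltas=[[0.013, 0.003, 0.03, 0, 0, 0, 1], [0.013, 0.003, 0.03, 0, 0, 0, 1], [0, 0, 0.03, 0, 0, 0, 1], [0, 0, 0, 0, 0, 0, 1]])

```text
clock: 8.02
position: [0.5533, -0.1482, 0.0723]
ee_rot: [0.996, 0.084, -0.002, -0.001]
ft_force: [0.1, -0.3, -0.2]
grip_width: 0.999
```

```bash
python3 - <<'E'
from h import *
print(manip.get_obs()['position'],rel(0,[0.555,-0.149,0.016]),yaw())
snap('wrist','w6')
E
```

```text
[ 0.55326634 -0.1481985   0.07228635] [ 1.79468465  1.19651273 56.2774262 ] (np.float64(9.60920918558881), array([-0.00418553,  0.00139743, -0.99999026]))
```

View pics/w6.png

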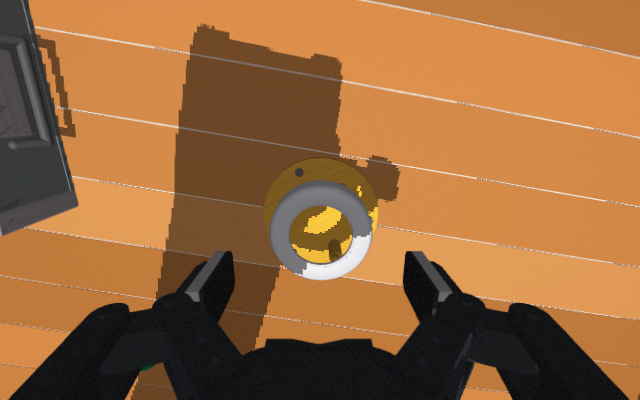

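>>> move_arm(deltas=[[0.002, 0.001, 0.02, 0, 0, 0, 1], [0, 0, 0.02, 0, 0, 0, 1], [0, 0, 0.016, 0, 0, 0, 1], [0, 0, 0, 0, 0, 0, 1]])

```text
clock: 8.57
position: [0.556, -0.15, 0.0166]
ee_rot: [0.997, 0.083, -0.001, -0.001]
ft_force: [0.3, 0.2, 0.5]
grip_width: 0.994
```

```bash
python3 - <<'E'
from h import *
print(manip.get_obs()['position'],manip.get_obs()['ft_force'],yaw())
snap('wrist','w7')
E
```

```text
[ 0.55595389 -0.15003912  0.01663761] [0.28213733 0.24098284 0.49670793] (np.float64(9.520769197460796), array([-2.75994540e-03,  8.28516840e-04, -9.99995848e-01]))
```

View pics/w7.png

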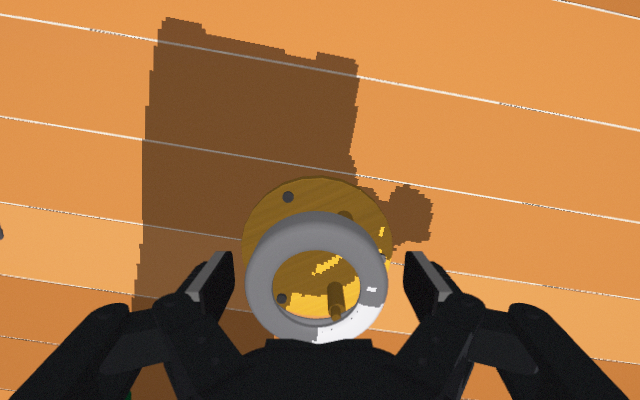

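The bezel lies between the pads, centred at (317,280). Closing.

>>> move_arm(deltas=[[0, 0, 0, 0, 0, 0, 0.7], [0, 0, 0, 0, 0, 0, 0.4], [0, 0, 0, 0, 0, 0, 0.2], [0, 0, 0, 0, 0, 0, 0.2], [0, 0, 0, 0, 0, 0, 0.2]], force=70)

```text
clock: 9.25
position: [0.5578, -0.1502, 0.0196]
ee_rot: [0.997, 0.083, 0.001, 0.0]
ft_force: [-1.6, 1.4, 6.7]
grip_width: 0.75
```

```bash
python3 - <<'E'
from h import *
o=manip.get_obs();print(o['grip_width'],o['position'],o['ft_force'],o['torque'],yaw())
snap('wrist','w8')
E
```

```text
0.7500338506854171 [ 0.55782937 -0.15018185  0.01961599] [-1.58003547  1.42770848  6.7048352 ] [0.33496003 0.47768031 0.08975753] (np.float64(9.530629157026986), array([ 1.62884520e-03, -3.32076559e-04, -9.99998618e-01]))
```

View pics/w8.png

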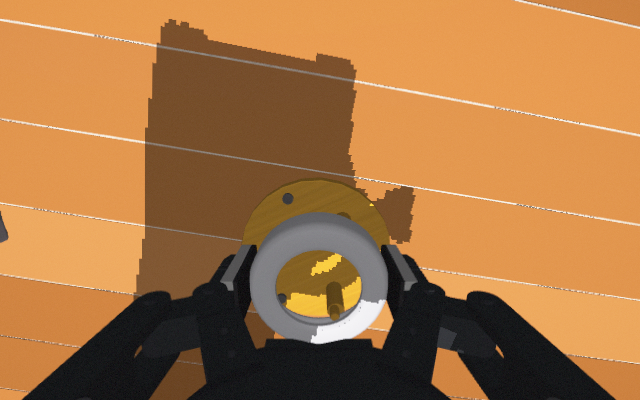

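Gripped at opening 0.75, which is about 64–66 mm. Lifting straight up.

>>> move_arm(deltas=[[0, 0, -0.005, 0, 0, 0, 0.2], [0, 0, -0.01, 0, 0, 0, 0.2], [0, 0, -0.015, 0, 0, 0, 0.2], [0, 0, -0.025, 0, 0, 0, 0.2], [0, 0, -0.04, 0, 0, 0, 0.2], [0, 0, -0.04, 0, 0, 0, 0.2], [0, 0, -0.025, 0, 0, 0, 0.2], [0, 0, 0, 0, 0, 0, 0.2], [0, 0, 0, 0, 0, 0, 0.2]])

```text
clock: 10.42
position: [0.5566, -0.1504, 0.1778]
ee_rot: [0.997, 0.083, -0.0, -0.0]
ft_force: [0.8, -0.1, -1.3]
grip_width: 0.748
```

```bash
cat >> h.py <<'E'
def circ(pts):
    A=np.c_[2*pts,np.ones(len(pts))]; s=np.linalg.lstsq(A,(pts**2).sum(1),rcond=None)[0]; return s[:2],np.sqrt(s[2]+s[:2]@s[:2])
def bez(f):
    "bezel flange top plane + window-edge circle, in tool frame"
    z=np.load('pics/'+f+'.npz'); X=cloud('wrist',f); R=Ro.from_quat(z['rot']).as_matrix()
    T=(X-z['pos'])@R
    m=(np.hypot(T[...,0],T[...,1])<.04)&(T[...,2]<0.015)&(T[...,2]>-.06)
    reg=np.zeros_like(m); reg[205:345,245:392]=1; m&=reg
    p=z['p'].astype(int)
    return T,m
E
python3 - <<'E'
from h import *
o=manip.get_obs();print(o['grip_width'],o['position'],o['ft_force'],yaw(),o['joint_pos'].round(2))
snap('wrist','w9')
T,m=bez('w9')
print(m.sum(),np.histogram(T[m][:,2],20))
np.set_printoptions(suppress=True)
for v in (225,250,275,300,330): print(v,[T[v,u].round(4).tolist() for u in (255,265,318,365,380)])
E
```

```text
0.7482661734715119 [ 0.5566164  -0.15037353  0.17776264] [ 0.76880429 -0.07449005 -1.31693085] (np.float64(9.510448906329355), array([-7.66184725e-04, -2.97772810e-05, -9.99999706e-01])) [ 0.51  0.29 -0.39  1.65  0.12  1.23 -1.31]
10637 (array([   8,   21,   43,   57,   79,  936, 5870, 1525,  479,  167,  173,
        149,  143,  141,  155,  275,  305,   84,   12,   15]), array([-0.03742122, -0.0359104 , -0.03439958, -0.03288876, -0.03137794,
       -0.02986712, -0.0283563 , -0.02684548, -0.02533466, -0.02382385,
       -0.02231303, -0.02080221, -0.01929139, -0.01778057, -0.01626975,
       -0.01475893, -0.01324811, -0.01173729, -0.01022647, -0.00871566,
       -0.00720484]))
225 [[-0.0507, -0.0755, 0.1777], [-0.0507, -0.0636, 0.1777], [0.0293, -0.0002, -0.0264], [-0.0501, 0.0551, 0.177], [-0.0497, 0.0726, 0.1759]]
250 [[0.0092, -0.0322, -0.0098], [0.018, -0.0235, -0.0277], [-0.0827, -0.0006, 0.1768], [0.0187, 0.0202, -0.029], [-0.0828, 0.075, 0.1771]]
275 [[0.0056, -0.0286, -0.0279], [0.0062, -0.0239, -0.0288], [-0.117, -0.0005, 0.1765], [0.0054, 0.0211, -0.0272], [0.0056, 0.0279, -0.0276]]
300 [[-0.0079, -0.0296, -0.0274], [-0.0077, -0.0249, -0.0276], [-0.1531, -0.0005, 0.176], [-0.0074, 0.0217, -0.0279], [nan, nan, nan]]
330 [[-0.2016, -0.085, 0.1775], [-0.201, -0.0714, 0.177], [-0.024, -0.0002, -0.0282], [-0.2, 0.0623, 0.1762], [-0.2011, 0.0827, 0.1775]]
```

View pics/w9.png

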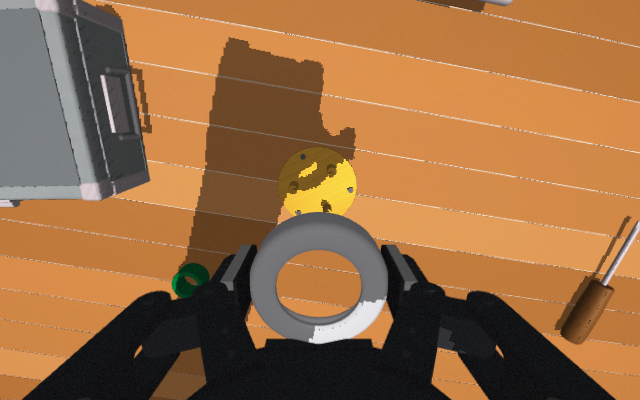

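The bezel is in the grip and the pins are empty. I'll fit its centre and tilt in the tool frame.

```bash
python3 - <<'E'
from h import *
T,m=bez('w9')
m&=(abs(T[...,2]+.0277)<.003)
q=T[m]; A=np.c_[q[:,:2],np.ones(len(q))]; s=np.linalg.lstsq(A,q[:,2],rcond=None)[0]; print('tilt deg',np.degrees(s[:2]),'z at centre',s[2])
# window edge: pixels ray-intersect plane
c=viewer.calibration('wrist'); K=np.array([[c['fx'],0,c['cx']],[0,c['fy'],c['cy']],[0,0,1.]]); Tc=np.array(c['T_tool_cam'])
def onplane(px,h):
    n=cv2.undistortPoints(px.reshape(-1,1,2).astype(float),K,np.array(c['dist'])).reshape(-1,2)
    d=np.c_[n,np.ones(len(n))]@Tc[:3,:3].T; t=(h-Tc[2,3])/d[:,2]; return (Tc[:3,3]+d*t[:,None])[:,:2]
D=np.load('pics/w9.npz')['d']
near=((D<.16)&(D>0)).astype(np.uint8); 
cs,hi=cv2.findContours(1-near,cv2.RETR_LIST,cv2.CHAIN_APPROX_NONE)
for k in cs:
    x,y,w,h=cv2.boundingRect(k)
    if 60<w<110 and 50<h<110: 
        print((x,y,w,h)); pp=k[:,0]
        print('window',circ(onplane(pp,-0.0277)), [circ(onplane(pp[s],-0.0277)) for s in (pp[:,1]<285,)])
E
```

```text
tilt deg [0.37760048 0.02881574] z at centre -0.027446108838125188
(275, 250, 87, 67)
window (array([3.56292998e-04, 1.13445834e-05]), np.float64(0.018418568617787557)) [(array([-1.55884556e-03,  2.67545162e-05]), np.float64(0.01962121644406423))]
```

>>> move_arm(deltas=[[0.004, -0.036, -0.02, 0, 0, 0, 0.2], [0.004, -0.036, -0.02, 0, 0, 0, 0.2], [0.004, -0.037, -0.02, 0, 0, 0, 0.2], [0.004, -0.037, -0.02, 0, 0, 0, 0.2], [0.004, -0.037, 0, 0, 0, 0, 0.2], [0.004, -0.037, 0, 0, 0, 0, 0.2], [0.004, -0.037, 0, 0, 0, 0, 0.2], [0.004, -0.037, 0, 0, 0, 0, 0.2], [0, 0, 0, 0, 0, 0, 0.2], [0, 0, 0, 0, 0, 0, 0.2]])

```text
clock: 11.72
position: [0.5399, 0.1442, 0.2573]
ee_rot: [0.997, 0.083, -0.001, 0.0]
ft_force: [-0.3, -0.8, -0.9]
grip_width: 0.756
```

```bash
python3 - <<'E'
from h import *
o=manip.get_obs();print(o['clock'],o['grip_width'],o['position'],o['ft_force'],yaw())
snap('wrist','w10')
p=np.load('pics/w10.npz')['p']; cv2.imwrite('pics/w10c.png',cv2.resize(p[60:220,220:400,::-1],None,fx=4,fy=3.75,interpolation=cv2.INTER_CUBIC)[:600])
E
```

```text
11.725 0.7562763089124275 [0.53985915 0.14420044 0.25734263] [-0.28866659 -0.77295016 -0.89885369] (np.float64(9.504447252267225), array([-1.50201687e-03, -7.23624655e-04, -9.99998610e-01]))
```

View pics/w10.png

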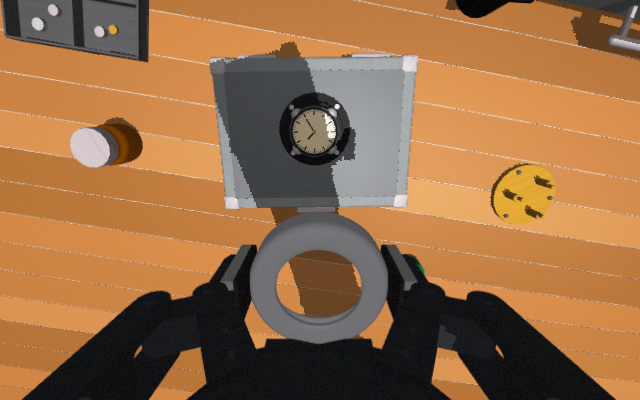

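View pics/w10c.png

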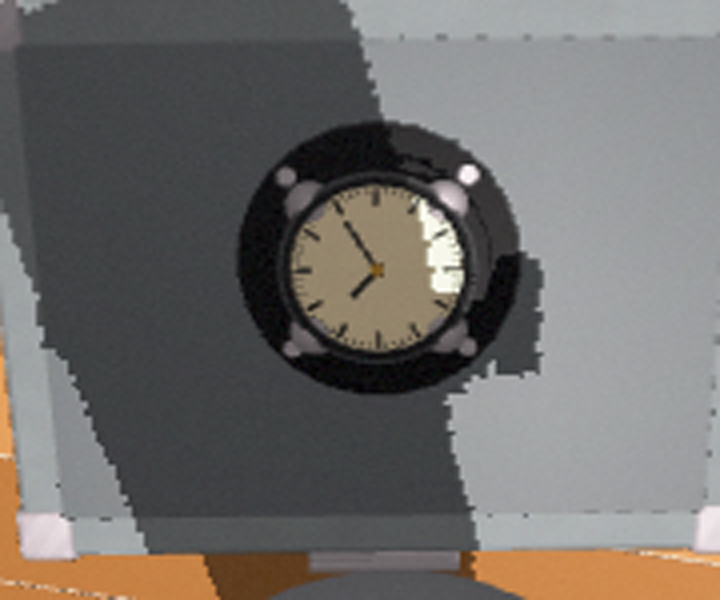

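The clock's dial is centred at pixel (314.3,131.5).

```bash
python3 - <<'E'
from h import *
z=np.load('pics/w10.npz');X=cloud('wrist','w10'); R=Ro.from_quat(z['rot']).as_matrix()
c=viewer.calibration('wrist'); K=np.array([[c['fx'],0,c['cx']],[0,c['fy'],c['cy']],[0,0,1.]]); Tc=np.array(c['T_tool_cam'])
print('face z',np.nanmedian(X[125:138,308:320,2]),'lid z',np.nanmedian(X[180:195,340:380,2]))
n=cv2.undistortPoints(np.array([[[314.3,131.5]]]),K,np.array(c['dist'])).ravel()
d=R@(Tc[:3,:3]@np.r_[n,1]); o=R@Tc[:3,3]+z['pos']
for h in (.116,.119): P=o+d*(h-o[2])/d[2]; print(P)
m=(X[...,2]>.113)&(X[...,2]<.123)&(np.hypot(X[...,0]-.598,X[...,1]-.158)<.04)
q=X[m]; print(q.mean(0),cv2.minEnclosingCircle((q[:,:2]*1000).astype(np.float32)))
clk=P*0; 
# lid corners
for u,v in ((232,203),(400,201),(218,64),(410,62)): 
    n=cv2.undistortPoints(np.array([[[u,v]]],float),K,np.array(c['dist'])).ravel(); d=R@(Tc[:3,:3]@np.r_[n,1]); print(o+d*(.08-o[2])/d[2])
E
```

```text
face z 0.116171200622627 lid z 0.0813026980178522
[0.59766846 0.15807559 0.116     ]
[0.5978411  0.15806098 0.119     ]
[0.59814656 0.15849515 0.11661908] ((597.6632690429688, 158.35316467285156), 27.965675354003906)
[0.50001676 0.23928287 0.08      ]
[0.53490807 0.04772281 0.08      ]
[0.64549019 0.26572141 0.08      ]
[0.67977254 0.07378825 0.08      ]
```

```bash
python3 - <<'E'
from h import *
print(rel(0,[0.600,0.1585,0.135]))
E
```

```text
[ 61.70006342  -4.82687322 122.44455268]
```

>>> move_arm(deltas=[[0.015, -0.001, 0.02, 0, 0, 0, 0.2], [0.016, -0.001, 0.02, 0, 0, 0, 0.2], [0.016, -0.001, 0.02, 0, 0, 0, 0.2], [0.015, -0.002, 0.02, 0, 0, 0, 0.2], [0, 0, 0.021, 0, 0, 0, 0.2], [0, 0, 0.021, 0, 0, 0, 0.2], [0, 0, 0, 0, 0, 0, 0.2], [0, 0, 0, 0, 0, 0, 0.2]])

```text
clock: 12.78
position: [0.6009, 0.1595, 0.1371]
ee_rot: [0.997, 0.082, 0.0, 0.0]
ft_force: [-0.2, 0.3, -0.3]
grip_width: 0.748
```

```bash
python3 - <<'E'
from h import *
o=manip.get_obs();print(o['clock'],o['grip_width'],o['position'],o['ft_force'],yaw(),rel(0,[0.600,0.1585,0.11]),o['joint_pos'].round(2))
snap('wrist','w11')
p=np.load('pics/w11.npz')['p']; cv2.imwrite('pics/w11c.png',cv2.resize(p[200:350,235:405,::-1],None,fx=4,fy=4,interpolation=cv2.INTER_CUBIC)[:600])
E
```

```text
12.775 0.7480087008947193 [0.60085453 0.1594795  0.13709485] [-0.2398248   0.25880467 -0.2541078 ] (np.float64(9.45971407161398), array([ 7.78025994e-04, -7.44451430e-05, -9.99999695e-01])) [-1.02435589  0.82027698 27.09424993] [ 0.09  0.45 -0.55  1.56  0.25  1.2  -1.91]
```

View pics/w11c.png

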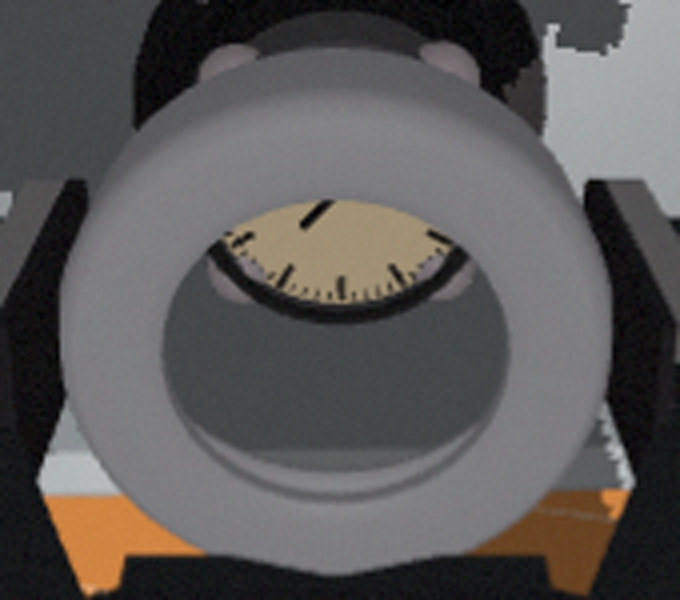

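The dial shows through the window, centred sideways within about 1 mm (columns 339 and 336 in the 4x crop). Lowering.

>>> move_arm(deltas=[[-0.001, 0.0005, 0.01, 0, 0, 0, 0.2], [0, 0, 0.01, 0, 0, 0, 0.2], [0, 0, 0.006, 0, 0, 0, 0.2], [0, 0, 0.003, 0, 0, 0, 0.2], [0, 0, 0.002, 0, 0, 0, 0.2], [0, 0, 0, 0, 0, 0, 0.2]])

```text
clock: 13.58
position: [0.5995, 0.1594, 0.1053]
ee_rot: [0.997, 0.083, 0.0, 0.0]
ft_force: [-0.0, 0.6, -0.2]
grip_width: 0.746
```

```bash
python3 - <<'E'
from h import *
o=manip.get_obs();print(o['clock'],o['grip_width'],o['position'],o['ft_force'],o['torque'],yaw())
snap('wrist','w12')
p=np.load('pics/w12.npz')['p']; cv2.imwrite('pics/w12c.png',cv2.resize(p[200:350,235:405,::-1],None,fx=4,fy=4,interpolation=cv2.INTER_CUBIC)[:600])
E
```

```text
13.575 0.7464843580970244 [0.59951336 0.15943412 0.10533433] [-0.01533502  0.56159944 -0.19844836] [-0.00894584 -0.02875962 -0.04447667] (np.float64(9.51765507344098), array([ 1.13401256e-04, -6.62121680e-05, -9.99999991e-01]))
```

View pics/w12c.png

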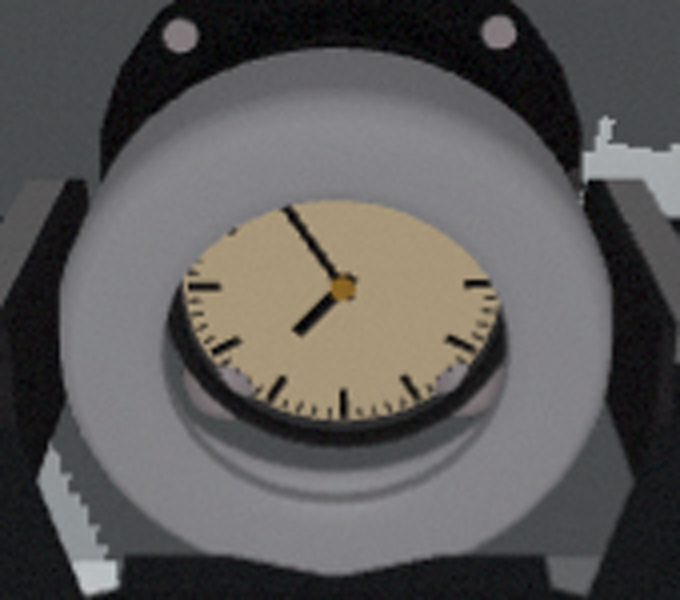

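The bezel hangs around the rim with no contact (0.2 N). Pressing gently.

>>> move_arm(deltas=[[0, 0.0006, 0.0015, 0, 0, 0, 0.2], [0, 0, 0.0015, 0, 0, 0, 0.2], [0, 0, 0.001, 0, 0, 0, 0.2], [0, 0, 0, 0, 0, 0, 0.2]])

```text
clock: 14.12
position: [0.6004, 0.1589, 0.1025]
ee_rot: [0.997, 0.083, 0.001, 0.0]
ft_force: [-0.0, -1.6, 6.1]
grip_width: 0.749
```

>>> move_arm(deltas=[[0, 0, 0.001, 0, 0, 0, 0.2], [0, 0, 0.001, 0, 0, 0, 0.2], [0, 0, 0.001, 0, 0, 0, 0.2], [0, 0, 0, 0, 0, 0, 0.2]])

```text
clock: 14.62
position: [0.6001, 0.1587, 0.0988]
ee_rot: [0.997, 0.083, 0.001, 0.0]
ft_force: [2.4, 0.0, -0.8]
grip_width: 0.748
```

Force rose to 6 N then dropped at the expected depth, so it has passed the balls. On to the seat.

>>> move_arm(deltas=[[0, 0, 0.001, 0, 0, 0, 0.2], [0, 0, 0.001, 0, 0, 0, 0.2], [0, 0, 0.001, 0, 0, 0, 0.2], [0, 0, 0, 0, 0, 0, 0.2]])

```text
clock: 15.12
position: [0.5993, 0.1587, 0.0949]
ee_rot: [0.997, 0.083, -0.0, 0.0]
ft_force: [3.1, 0.5, -4.4]
grip_width: 0.746
```

>>> move_arm(deltas=[[0, 0, 0.001, 0, 0, 0, 0.2], [0, 0, 0, 0, 0, 0, 0.2]])

```text
clock: 15.38
position: [0.5994, 0.1587, 0.0945]
ee_rot: [0.997, 0.083, -0.0, 0.0]
ft_force: [-0.3, -1.0, 0.3]
grip_width: 0.749
```

>>> move_arm(deltas=[[0, 0, 0.001, 0, 0, 0, 0.2], [0, 0, 0, 0, 0, 0, 0.2]])

```text
clock: 15.62
position: [0.5995, 0.1587, 0.0939]
ee_rot: [0.997, 0.083, -0.0, 0.0]
ft_force: [-3.6, -2.9, 6.6]
grip_width: 0.749
```

>>> move_arm(deltas=[[0, 0, 0.001, 0, 0, 0, 0.2], [0, 0, 0, 0, 0, 0, 0.2]])

```text
clock: 15.88
position: [0.5995, 0.1588, 0.0937]
ee_rot: [0.997, 0.083, 0.0, 0.0]
ft_force: [-4.6, -4.8, 13.4]
grip_width: 0.753
```

>>> move_arm(deltas=[[0, 0, 0.0003, 0, 0, 0, 0.2], [0, 0, 0, 0, 0, 0, 0.2], [0, 0, 0, 0, 0, 0, 0.2], [0, 0, 0, 0, 0, 0, 0.2]])

```text
clock: 16.38
position: [0.5995, 0.1588, 0.0937]
ee_rot: [0.997, 0.083, 0.0, 0.0]
ft_force: [-7.3, -3.4, 15.3]
grip_width: 0.752
```

```bash
python3 - <<'E'
from h import *
for i in range(4):
    o=manip.get_obs();print(o['clock'],o['grip_width'],o['position'].round(4),o['ft_force'].round(1),o['torque'].round(2)); snap('wrist' if i<3 else 'scene','w13_%d'%i)
o=manip.get_obs();print(o['ft_force'].round(1),yaw())
np.set_printoptions(suppress=True)
T,m=bez('w13_0')
m&=(abs(T[...,2]+.0277)<.003)
q=T[m]; A=np.c_[q[:,:2],np.ones(len(q))]; s=np.linalg.lstsq(A,q[:,2],rcond=None)[0]; print('tilt',np.degrees(s[:2]),'z',s[2])
p=np.load('pics/w13_0.npz')['p']; cv2.imwrite('pics/w13c.png',cv2.resize(p[200:350,235:405,::-1],None,fx=4,fy=4,interpolation=cv2.INTER_CUBIC)[:600])
E
```

```text
16.375 0.7521361592150867 [0.5995 0.1588 0.0937] [-7.3 -3.4 15.3] [-0.84  1.47  0.  ]
16.425 0.7418767446183228 [0.5995 0.1588 0.0936] [-8.8 -3.6 15.1] [-0.85  1.5  -0.  ]
16.475 0.7482342982412138 [0.5995 0.1588 0.0937] [-7.8 -5.6 15.7] [-0.89  1.52  0.05]
16.525 0.7518114585606309 [0.5995 0.1587 0.0936] [-7.4 -4.7 15.5] [-0.82  1.5   0.01]
[-7.  -3.3 14.9] (np.float64(9.510357792620349), array([ 4.30441016e-04, -7.16861298e-04, -9.99999650e-01]))
tilt [0.28543639 0.03630563] z -0.027495405595436055
```

View pics/w13c.png

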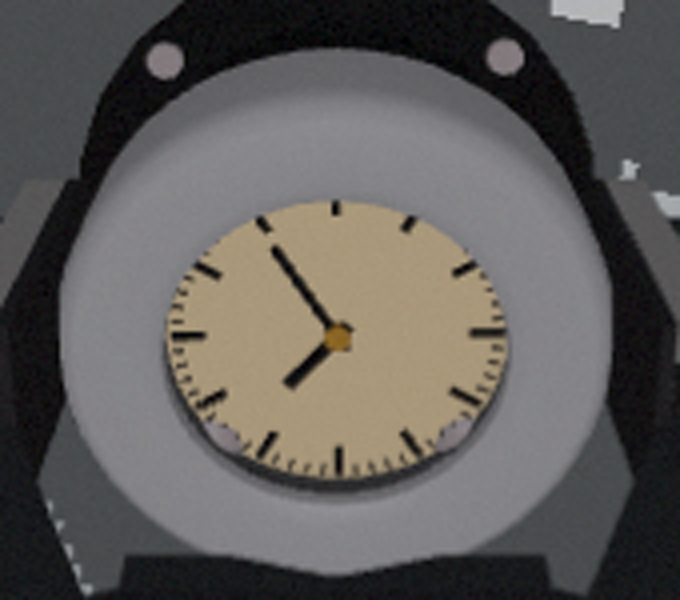

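View pics/w13_3.png

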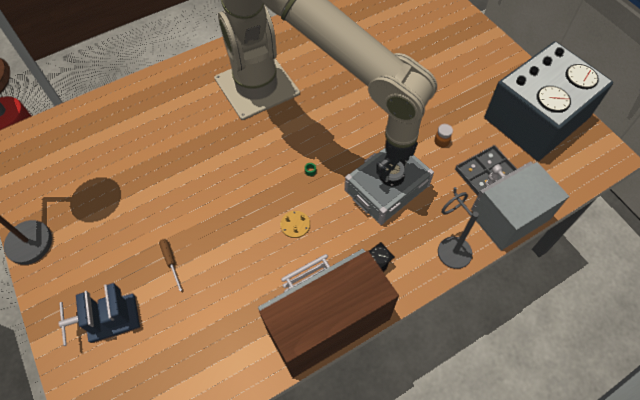

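Seated with 15 N down, but about 8 N sideways. I'll relieve some of that.

>>> move_arm(deltas=[[-0.0006, 0.0002, 0, 0, 0, 0, 0.2], [0, 0, 0, 0, 0, 0, 0.2], [0, 0, 0, 0, 0, 0, 0.2]])

```text
clock: 16.95
position: [0.5995, 0.1588, 0.0937]
ee_rot: [0.997, 0.083, 0.001, 0.0]
ft_force: [-3.5, -2.5, 11.9]
grip_width: 0.749
```

>>> move_arm(deltas=[[-0.0004, 0.0002, 0.0006, 0, 0, 0, 0.2], [0, 0, 0, 0, 0, 0, 0.2], [0, 0, 0, 0, 0, 0, 0.2], [0, 0, 0, 0, 0, 0, 0.2]])

```text
clock: 17.45
position: [0.5995, 0.1588, 0.0937]
ee_rot: [0.997, 0.083, 0.001, -0.0]
ft_force: [-3.3, -2.1, 16.1]
grip_width: 0.747
```

>>> move_arm(deltas=[[0, 0, 0, 0, 0, 0, 0.2], [0, 0, 0, 0, 0, 0, 0.2], [0, 0, 0, 0, 0, 0, 0.2], [0, 0, 0, 0, 0, 0, 0.2], [0, 0, 0, 0, 0, 0, 0.2], [0, 0, 0, 0, 0, 0, 0.2], [0, 0, 0, 0, 0, 0, 0.2], [0, 0, 0, 0, 0, 0, 0.2]])

```text
clock: 18.45
position: [0.5995, 0.1588, 0.0937]
ee_rot: [0.997, 0.083, 0.001, -0.0]
ft_force: [-3.9, -2.4, 14.6]
grip_width: 0.748
```

```bash
python3 - <<'E'
from h import *
for i in range(3):
    snap('top','t14_%d'%i); o=manip.get_obs();print(o['clock'],o['position'].round(4),o['ft_force'].round(1))
T,m=bez('w13_0')
X=cloud('top','t14_0'); p=np.load('pics/t14_0.npz')['p']
cv2.imwrite('pics/t14c.png',cv2.resize(p[150:270,220:390,::-1],None,fx=4,fy=4,interpolation=cv2.INTER_CUBIC))
E
```

```text
18.5 [0.5995 0.1588 0.0937] [-2.6 -3.  15.5]
18.55 [0.5995 0.1588 0.0937] [-4.4 -2.6 15.8]
18.6 [0.5995 0.1587 0.0937] [-3.9 -2.5 16. ]
```

View pics/t14c.png

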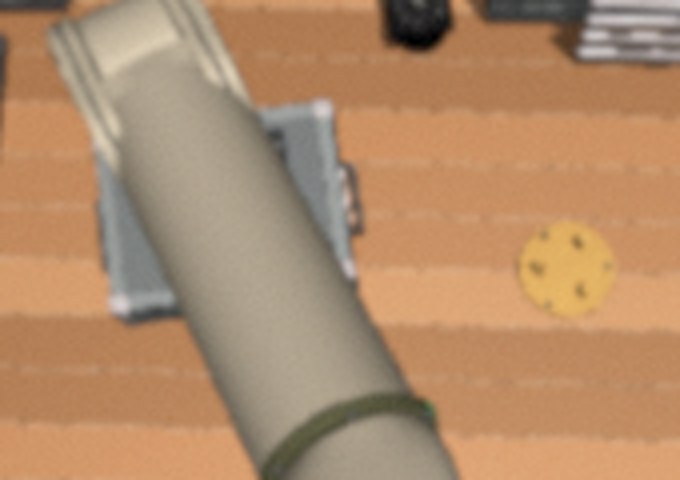

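The top view shows the arm covering the case, the pins empty at (565,268), and nothing else disturbed. The push holds steady at about 15–16 N, so I'm handing in.

```bash
python3 -c "
from workcell import manip
print(manip.hand_in())"
```

```text
the job is handed in; nothing more can be done
None
```

The latch is shut and the bezel is snapped home. I handed in at about 18.6 s with the gripper still holding the bezel and pushing down at about 15–16 N.

- **Latch:** I pushed the tab down and in with the shut fingers. A wrist depth check then showed the strap vertical and the tab edge 22 mm above the bench, 14 mm in front of the case. That check was before the bezel work. In the last top view the arm hid the latch, so I did not see it again.
- **Bezel:** The force rose to about 6 N and dropped at the expected depth as the bezel passed the spring balls. It bottomed on the gasket with its origin about 14.8 mm below the rim, with the gasket compressed, and within about 0.3° of square.
- **Push:** It stayed steady over the last second, with 4–5 N of sideways force left after I relieved part of an initial 8 N or so.
- **Other things:** Nothing else was touched on purpose. The scene view taken while seating the bezel showed the other items where they were.

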